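# Free the stuck dosing cup from the leaning nest and stand it on the scale

## Robot

A 6-joint arm with a two-finger parallel gripper is mounted at the origin on a cart in front of the work surface, level with it; the furniture and walls round the work are solid. World frame = base frame: x ahead of the robot, y to its left, z up, the work surface at z = 0. Lengths are in mm, angles in rad, forces in N, time in s.
With the tool pointing down it reaches from about 275 to 1000 mm from the base axis. Payload 8.4 kg.
Tool frame: the origin (TCP) lies at the very end of the fingers, on their centre line; the grasp point (between the pads) lies 19 mm behind it; z points along the fingers, x is the direction in which the jaws open and shut, and the axes are right-handed (so a half turn about z gives the same grasp; the last joint's range is limited). The gripper opens to 85 mm and grips with 20 to 120 N. Pads are 22 mm wide; open, the fingers measure 114 mm over their backs; the gripper's body (76 mm by 85 mm) begins 54 mm behind the grasp point. The pads swing forward as they close: fully open they stand 13 mm farther back than shut.
Start: joints at [-1.337, 0.353, 1.633, -0, 1.155, -0.002], TCP at [146.011, -607.708, 231.281] pointing down, gripper open.
Joint ranges: [-2.63, 2.63], [-0.92, 2.1], [0.06, 2.66], [-1.3, 4.44], [0, 2.69], [-3.02, 3.02]. Speed limits (rad/s): [2.22, 2.22, 2.79, 3.14, 3.14, 3.14].

## Interface

Orientations are given as [roll, pitch, yaw] about the fixed x, y, z axes, in that order (R = Rz(yaw) Ry(pitch) Rx(roll)).
In Python, from rig import r gives the robot as it stands.
- The arm moves only by the tool arm_command, never from a script. Its argument "targets" is a list of rows, each a list of 6 numbers: the shift along the tool's x, y, z in m, then the turn, a rotation vector about the tool's x, y, z in rad. A call has 1 to 20 rows; each row shifts and turns the commanded pose from where the row before left it, along the tool's axes as they then stand; what a row does not reach is not made up. A row lasts 1/12 s, in which the tool goes at most 41.7 mm and 7.16 degrees, less where a joint would pass 70% of its speed; a pose out of reach is approached as far as the arm can. A call is refused whole if a number of a shift passes 0.0417 or a number of a turn 0.125, either way. A call with a gripper value outside its range is refused whole. "fingers" is the finger opening in m, from 0 to 0.0854, set as the call begins (left out, the last holds). The fingers move at their own pace and stop on an object; "squeeze" is the grip in N (left out, the last holds). Time passes only in rows, so rows that do not move let the fingers close. It gives the time, the measured TCP pose, the force and the opening at its end, in the units of the state.
- r.sense(): the state, without advancing time (a new reading comes with each control period).
- r.grab_frame(name): name is "scene" or "top" or "wrist"; returns a dict with "image" (400x640x3 uint8, blue, green, red), "fx", "fy", "cx", "cy" (pixels), "xyz" and "orientation" of the camera in the world. Camera axes: x right, y down, z forward; pixel columns grow to the right and rows downward; lengths in mm; the calibration is good to about 2 mm. A picture is of the moment at which its call begins. There is no depth.
- r.sign_off(): hands the job in, once; it reports no verdict.
The state is a dict: "clock": time; "qpos": joint angles; "qvel": joint speeds; "joint_efforts": joint torques, N m; "eef_pos": TCP position; "tcp_rot": TCP orientation; "contact_force": force on the tool from outside, world axes, zero at the start; "wrist_torque": the same for the moment, N m; "opening": opening from 0.0 (shut) to 1.0 (fully open).
Only numpy, scipy, OpenCV 4.12 (cv2) and the standard library are available. Lean on these libraries where they do the work, as an engineer would, in place of code of your own. Each camera call takes 0.05 s, during which the arm holds its last target.

## Task

The blue dosing cup is stuck in the steel cup of the leaning stand. Pull it straight out along its own axis until it is completely free, then set it down gently, upright, near the middle of the scale's round steel pan and let go. Do not push or knock over the loose jars and rolls.

Things in the scene. Friction and masses are not known exactly. Their poses are not given: they have to be found in the camera images.
- cup_mid (a point): Centre of the loose blue plastic dosing cup, on its axis, 60 mm above its foot; z axis runs from foot to rim. Cup 120 mm tall, open on top, wall 2.5 mm. Upper 58 mm: a cylinder 58 mm across, white bands at its lower end and at the rim. The lower 50 mm is 50 mm across, flat foot. It starts with its lower 55 mm nested in the steel cup; grip the cylinder 20 to 40 mm below the rim.
- nest_mouth (a point): Centre of the mouth of the fixed steel outer cup. z axis: the nest's axis, pointing out of the mouth, 30 degrees from vertical, leaning towards the robot's side (direction varies with the stand's yaw). y axis: level, square to the lean. Mouth 62 mm across outside, 56 mm inside, 98 mm above the table, 55 mm deep. At the start the blue cup's middle is 5 mm out of the mouth along z.
- pan_top (a point): Centre of the top face of the scale's round steel pan: a flat disc 130 mm across, 34 mm above the table; it does not give.
- jar_red_mid (a point): Loose bystander: jar with red-brown contents and gold lid, 70 mm across, 99 mm tall; point half-way up. Leave alone.
- jar_pale_mid (a point): Loose bystander: jar with pale contents and silvery lid, 69 mm across, 99 mm tall; point half-way up. Leave alone.
- label_roll_mid (a point): Loose bystander: white roll of labels lying flat, 69 mm across, 50 mm tall; point half-way up. Leave alone.
- tape_roll_mid (a point): Loose bystander: brown roll of packing tape lying flat, 110 mm across, 48 mm tall; point half-way up. Leave alone.
- dosing_cup: The same blue cup (0.1 to 0.21 kg); origin at the centre of the underside of its foot, z axis from foot to rim. Two hidden sprung rubber shoes inside the steel cup hold it: about 8 to 20 N along the axis is needed to start it, the drag goes on for some 30 to 35 mm and then lets go; after 55 mm of travel the foot is out of the mouth.
- scale: Grey portioning scale, fixed to the table; origin under the centre of its case, on the table. Case 190 x 150 mm along its x and y, 23 mm high, dark display on its -x side; the pan's centre lies 20 mm to +x of the case's centre.
- cup_stand: Grey stand, fixed to the table, that carries the steel cup; origin under it on the table, z up, leaning side along -x. Base 170 x 130 x 10 mm. Two steel cheeks with black knobs stand either side of the steel cup along y, 42 to 55 mm from its axis, tops 88 mm above the table.
Things that resemble listed ones, but are neither listed nor needed, are in the scene too. Of the things shaped like the dosing_cup, the blue one is meant.

How it is judged (in metres and radians):
On the way:
1. the blue cup is drawn straight out of the steel cup: its foot comes out through the mouth (from 5 mm inside to 60 mm beyond it), within 30 mm of the nest's axis and within 0.3 rad of its direction (z of dosing_cup in the frame of nest_mouth between -0.005 and 0.06 m and x of dosing_cup in the frame of nest_mouth between -0.03 and 0.03 m and y of dosing_cup in the frame of nest_mouth between -0.03 and 0.03 m and angle between the z axis of cup_mid and the z axis of nest_mouth, either way round below 0.3 rad), for 0.04 s.
At the end, for the whole second after the job is handed in: The blue cup stands at rest, foot down and upright (within 0.1 rad), on the scale's pan (foot within 6 mm of the pan's surface), its axis within 35 mm of the pan's centre (horizontal distance between dosing_cup and pan_top below 0.035 m and z of dosing_cup in the frame of pan_top between -0.006 and 0.006 m and angle between dosing_cup's own z axis and vertical below 0.1 rad and linear speed of dosing_cup below 0.02 m/s); the robot touches nothing.
It fails at once if the cup is set on the scale with more than 50 N (dropped or rammed down) (contact force between dosing_cup and scale above 50 N).
It fails at once if a loose jar or roll is pushed more than 30 mm or knocked over (distance of any of jar_red_mid, jar_pale_mid, label_roll_mid, tape_roll_mid from where it was at the start of the episode above 0.03 m).
It also fails if it takes over 40 s, if anything falls off the work surface, if the arm or the gripper's body presses on something with over 40 N, if the wrist force passes 120 N, or if a joint passes its speed limit or range.

## Working session

There is one attempt and no reset: what is moved stays moved. The work goes in short steps, Python scripts to look and compute and a tool call to move; the robot and the scene stay as the last step left them, time stands still between calls to the robot, and variables do not carry over. Pictures are saved under pics/ and viewed, and the job is handed in when it is done.

Besides the shell and the picture viewer there is one more tool, called after "Request:" as name([rows], argument=value, ...), one row to a line, values as JSON. arm_command: Moves the arm, as the interface text tells. Its arguments: {"type":"object","properties":{"targets":{"type":"array"},"fingers":{"type":"number"},"squeeze":{"type":"number"}},"required":["targets"]}

```bash
mkdir -p pics; python3 - <<'E'
from rig import r
import cv2
for n in("scene","top","wrist"):
    f=r.grab_frame(n); cv2.imwrite(f"pics/{n}0.png",f["image"]); print(n,{k:v for k,v in f.items() if k!="image"})
print(r.sense())
E
```

```text
scene {'fx': 505.4192561477118, 'fy': 505.4192561477118, 'cx': 315.6698158877983, 'cy': 207.48221399572748, 'xyz': array([-134.28718592,  970.9036638 ,  674.58070813]), 'orientation': array([-2.02157386, -0.02276631, -2.4975839 ])}
top {'fx': 467.4540523123419, 'fy': 467.4540523123419, 'cx': 304.8233163801138, 'cy': 199.55809684813755, 'xyz': array([ 394.55855603,   -8.03631966, 1395.79319236]), 'orientation': array([-3.00714658,  0.01347251, -1.56579931])}
wrist {'fx': 321.1614860853355, 'fy': 321.1614860853355, 'cx': 321.99223130820224, 'cy': 201.6232862610669, 'xyz': array([ 222.40777296, -590.17980793,  374.08971668]), 'orientation': array([ 2.83309405e+00,  1.17283844e-03, -1.33574852e+00])}
{'clock': 0.15, 'qpos': array([-1.33738550e+00,  3.53490717e-01,  1.63397364e+00, -6.48438660e-05,
        1.15516781e+00, -2.37522934e-03]), 'qvel': array([ 8.20862067e-04, -2.49405800e-03, -3.27432096e-03, -5.10065911e-05,
        6.52700772e-04,  1.53321491e-03]), 'joint_efforts': array([ 4.14450215e-04, -6.05637145e+01, -3.42339242e+01,  3.68241126e-05,
        6.11464682e-03, -7.30803833e-06]), 'eef_pos': array([ 145.91673445, -607.35823772,  230.72866933]), 'tcp_rot': array([ 3.14153583e+00,  1.03964901e-03, -1.33498408e+00]), 'contact_force': array([-0.72087399,  0.20086121, -1.15235094]), 'wrist_torque': array([0.01343611, 0.01004664, 0.04853705]), 'opening': 1.0005265682730191}
```

View pics/scene0.png

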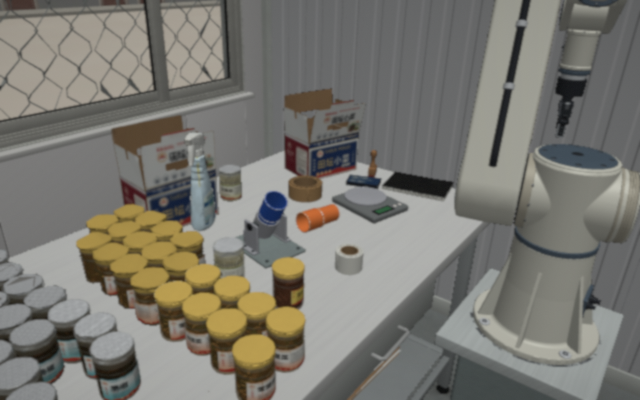

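View pics/top0.png

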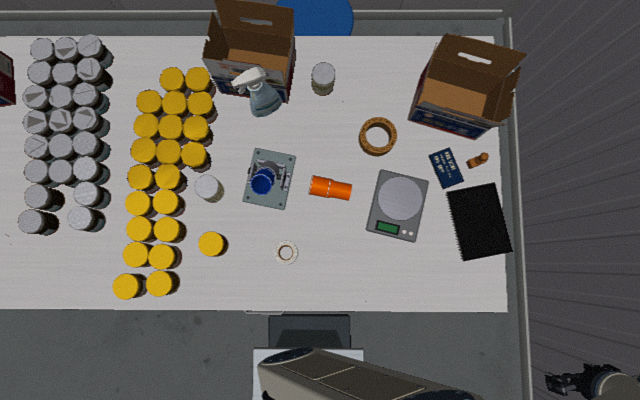

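View pics/wrist0.png

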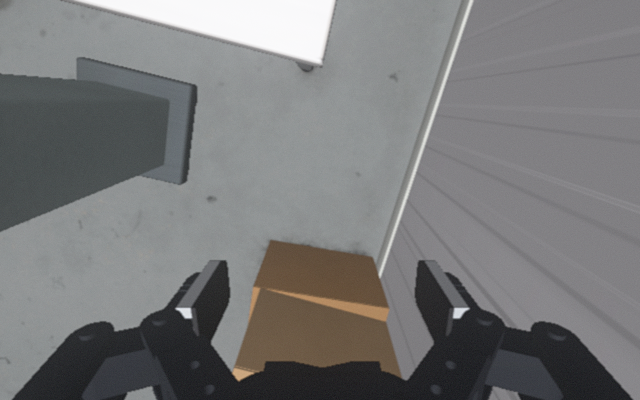

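Things that could be mistaken for it:
- the blue cup in the stand: scene (269,209), top (262,181)
- the orange cup of the same shape, lying down: scene (318,217), top (330,188)
- the blue bin: top (305,15)
- the blue card: top (446,168)

I choose the blue cup in the stand and will check it with close crops.

```bash
cat > h.py <<'E'
import numpy as np, cv2
from scipy.spatial.transform import Rotation as R
def ray(f,u,v):
    d=np.array([(u-f["cx"])/f["fx"],(v-f["cy"])/f["fy"],1.])
    return np.array(f["xyz"]),R.from_euler('xyz',f["orientation"]).as_matrix()@d
def onz(f,u,v,z):
    o,d=ray(f,u,v); return o+d*(z-o[2])/d[2]
def proj(f,p):
    c=R.from_euler('xyz',f["orientation"]).as_matrix().T@(np.array(p)-f["xyz"])
    return np.array([f["fx"]*c[0]/c[2]+f["cx"],f["fy"]*c[1]/c[2]+f["cy"]])
def tri(f,a,g,b):
    o,d=ray(f,*a);p,e=ray(g,*b)
    s=np.linalg.lstsq(np.stack([d,-e],1),p-o,rcond=None)[0]
    x,y=o+s[0]*d,p+s[1]*e
    return (x+y)/2,np.linalg.norm(x-y)
E
python3 - <<'E'
from rig import r
from h import *
a=r.grab_frame("top");b=r.grab_frame("scene")
def crop(f,x0,y0,x1,y1,k,n): cv2.imwrite(n,cv2.resize(f["image"][y0:y1,x0:x1],None,fx=k,fy=k,interpolation=cv2.INTER_CUBIC))
crop(a,230,135,310,215,7,"pics/ctop.png")
crop(b,230,180,310,270,6,"pics/cscene.png")
crop(a,350,155,440,250,6,"pics/cscale.png")
for f,n in((a,"t"),(b,"s")):
    hsv=cv2.cvtColor(f["image"],cv2.COLOR_BGR2HSV)
    m=cv2.inRange(hsv,(108,120,40),(125,255,255))
    c,_=cv2.findContours(m,0,1)
    for q in c:
        if cv2.contourArea(q)>60: print(n,cv2.boundingRect(q),cv2.minAreaRect(q))
E
```

```text
t (250, 168, 25, 27) ((262.7500305175781, 181.25001525878906), (21.21320343017578, 26.162948608398438), 45.0)
t (433, 162, 30, 26) ((447.6982727050781, 171.62933349609375), (27.70566177368164, 21.009033203125), 66.80140686035156)
t (430, 148, 24, 14) ((441.43560791015625, 156.8324737548828), (11.774513244628906, 20.748987197875977), 68.96248626708984)
s (260, 202, 22, 19) ((269.4675598144531, 212.89459228515625), (20.691036224365234, 14.140606880187988), 27.89727020263672)
s (152, 197, 37, 14) ((170.07920837402344, 203.7920684814453), (10.547394752502441, 36.41836166381836), 84.2894058227539)
s (266, 192, 20, 17) ((275.5, 200.0), (16.0, 19.0), 90.0)
s (322, 143, 33, 18) ((340.145263671875, 155.96075439453125), (14.72581672668457, 35.268829345703125), 68.55226135253906)
```

View pics/ctop.png

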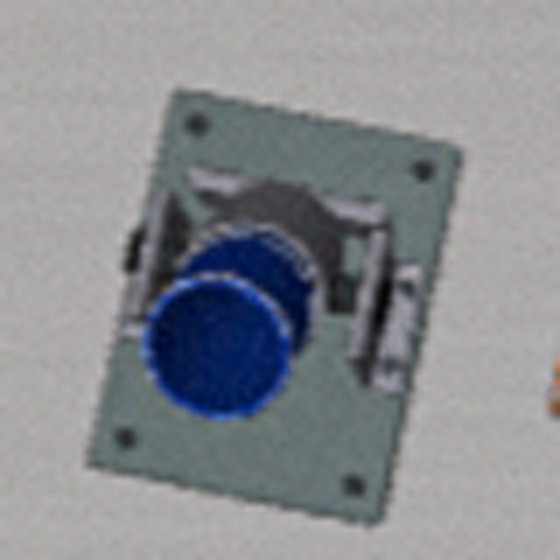

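View pics/cscene.png

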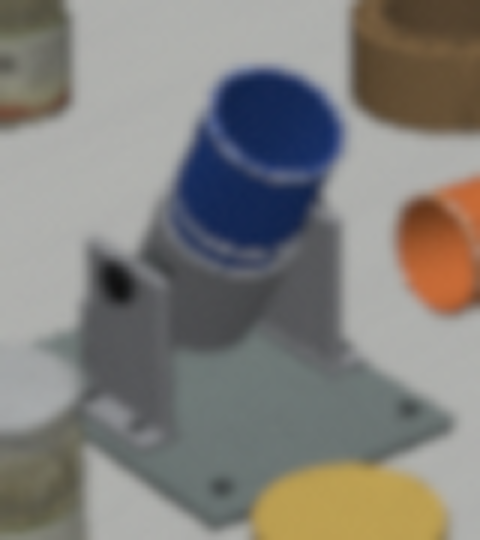

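View pics/cscale.png

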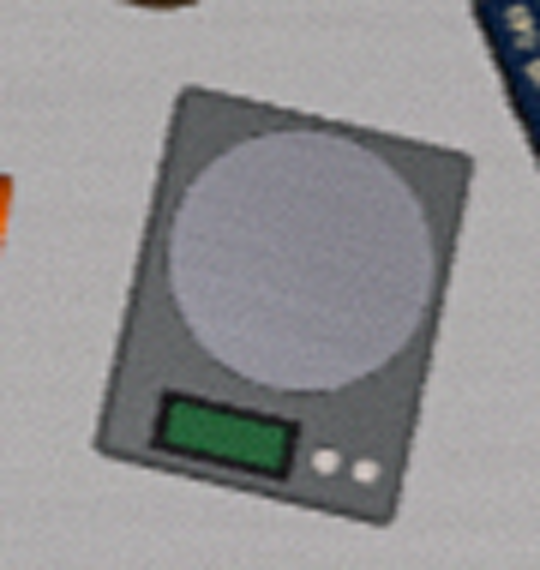

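```bash
python3 - <<'E'
from rig import r
from h import *
a=r.grab_frame("top");b=r.grab_frame("scene")
c=lambda x0,y0,k,p:((p[0]+.5)/k-.5+x0,(p[1]+.5)/k-.5+y0)
C=[onz(a,*c(230,135,7,p),10) for p in((175,90),(462,150),(383,525),(90,465))]
C=np.array(C);print(C.round(1));ctr=C.mean(0)
for i in range(4):
    d=C[(i+1)%4]-C[i];print(np.linalg.norm(d).round(1),np.degrees(np.arctan2(d[1],d[0])).round(1))
rt=c(230,135,7,(218,345));rs=c(230,180,6,(276,124))
print("stand ctr",ctr.round(1))
print("rim top",onz(a,*rt,154.3).round(1),"scene",onz(b,*rs,154.3).round(1),"tri",tri(a,rt,b,rs))
P=onz(a,*c(350,155,6,(301,260)),34);print("pan",P.round(1))
# pan in scene by mask
hsv=cv2.cvtColor(b["image"],cv2.COLOR_BGR2HSV)
cv2.imwrite("pics/pan_s.png",cv2.resize(b["image"][170:230,320:420],None,fx=7,fy=7,interpolation=cv2.INTER_CUBIC))
print("pan proj scene crop",(proj(b,P)-[320,170])*7)
S=np.array([onz(a,*c(350,155,6,p),23) for p in((185,88),(472,155),(390,524),(98,450))]);print(S.round(1),S.mean(0))
for n,(u,v,z) in dict(red=(211,244,99),pale=(208,187,99),label=(287,252,50),tape=(378,136,48)).items(): print(n,onz(a,u,v,z).round(0))
print(onz(a,330,188,29).round(0))
E
```

```text
[[741.5 165.3  10. ]
 [715.1  40.3  10. ]
 [551.6  72.7  10. ]
 [577.  198.5  10. ]]
127.7 -101.9
166.7 168.8
128.3 78.6
167.8 -11.4
stand ctr [646.3 119.2  10. ]
rim top [604.8 128.7 154.3] scene [601.  133.8 154.3] tri (array([605.24052983, 128.98774009, 151.30610974]), np.float64(0.044670752266090255))
pan [ 584.4 -267.2   34. ]
pan proj scene crop [318.87747557 172.90087667]
[[ 672.1 -213.7   23. ]
 [ 638.7 -354.9   23. ]
 [ 456.4 -309.6   23. ]
 [ 491.9 -168.3   23. ]] [ 564.77868408 -261.61425055   23.        ]
red [445. 270.  99.]
pale [605. 283.  99.]
label [425.  61.  50.]
tape [ 767. -204.   48.]
[614. -63.  29.]
```

View pics/pan_s.png

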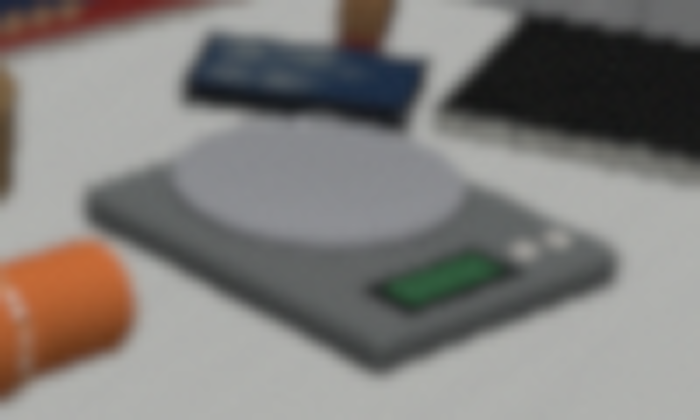

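```bash
cat >> h.py <<'E'
def plan(p0,r0,p1,r1,n):
    A=R.from_euler('xyz',r0);B=R.from_euler('xyz',r1)
    w=(A.inv()*B).as_rotvec()/n
    Rs=[(A*R.from_rotvec(k*w)) for k in range(n)]
    d=np.linalg.solve(sum(q.as_matrix() for q in Rs),np.array(p1)-p0)/1
    d4=np.round(d/1000,5);w4=np.round(w,4)
    P=np.array(p0,float)
    for q in Rs: P=P+q.as_matrix()@d4*1000
    mid=np.array(p0)+sum(q.as_matrix() for q in Rs[:n//2])@d
    E=A*R.from_rotvec(n*w4)
    print(n,"x",[float(v) for v in d4]+[float(v) for v in w4],"end",P.round(1),E.as_euler('xyz').round(4),"mid",mid.round(0))
    return P,E.as_euler('xyz')
E
python3 - <<'E'
from rig import r
from h import *
s=r.sense()
m=plan(s["eef_pos"],s["tcp_rot"],[480,-350,340],[np.pi,-.25,-.75],20)
plan(*m,[570,136,216],[np.pi,-.5236,-.199],20)
E
```

```text
20 x [-0.00243, -0.0213, -0.00552, 0.0036, 0.0122, -0.0291] end [ 479.9 -350.   340. ] [ 3.1404 -0.2506 -0.7498] mid [ 334. -506.  287.]
20 x [-0.00941, -0.02372, 0.00324, 0.0105, 0.0133, -0.0256] end [570.1 136.  216. ] [-3.1414 -0.5232 -0.1985] mid [ 555. -111.  283.]
```

Request:
arm_command([
  [-0.00243,-0.0213,-0.00552,0.0036,0.0122,-0.0291],
  [-0.00243,-0.0213,-0.00552,0.0036,0.0122,-0.0291],
  [-0.00243,-0.0213,-0.00552,0.0036,0.0122,-0.0291],
  [-0.00243,-0.0213,-0.00552,0.0036,0.0122,-0.0291],
  [-0.00243,-0.0213,-0.00552,0.0036,0.0122,-0.0291],
  [-0.00243,-0.0213,-0.00552,0.0036,0.0122,-0.0291],
  [-0.00243,-0.0213,-0.00552,0.0036,0.0122,-0.0291],
  [-0.00243,-0.0213,-0.00552,0.0036,0.0122,-0.0291],
  [-0.00243,-0.0213,-0.00552,0.0036,0.0122,-0.0291],
  [-0.00243,-0.0213,-0.00552,0.0036,0.0122,-0.0291],
  [-0.00243,-0.0213,-0.00552,0.0036,0.0122,-0.0291],
  [-0.00243,-0.0213,-0.00552,0.0036,0.0122,-0.0291],
  [-0.00243,-0.0213,-0.00552,0.0036,0.0122,-0.0291],
  [-0.00243,-0.0213,-0.00552,0.0036,0.0122,-0.0291],
  [-0.00243,-0.0213,-0.00552,0.0036,0.0122,-0.0291],
  [-0.00243,-0.0213,-0.00552,0.0036,0.0122,-0.0291],
  [-0.00243,-0.0213,-0.00552,0.0036,0.0122,-0.0291],
  [-0.00243,-0.0213,-0.00552,0.0036,0.0122,-0.0291],
  [-0.00243,-0.0213,-0.00552,0.0036,0.0122,-0.0291],
  [-0.00243,-0.0213,-0.00552,0.0036,0.0122,-0.0291],
], fingers=0.0854)

```text
clock: 2.02
eef_pos: [480.5, -349.1, 340.1]
tcp_rot: [3.14, -0.252, -0.748]
contact_force: [0.8, -0.5, -0.6]
opening: 1.001
```

Request:
arm_command([
  [-0.00941,-0.02372,0.00324,0.0105,0.0133,-0.0256],
  [-0.00941,-0.02372,0.00324,0.0105,0.0133,-0.0256],
  [-0.00941,-0.02372,0.00324,0.0105,0.0133,-0.0256],
  [-0.00941,-0.02372,0.00324,0.0105,0.0133,-0.0256],
  [-0.00941,-0.02372,0.00324,0.0105,0.0133,-0.0256],
  [-0.00941,-0.02372,0.00324,0.0105,0.0133,-0.0256],
  [-0.00941,-0.02372,0.00324,0.0105,0.0133,-0.0256],
  [-0.00941,-0.02372,0.00324,0.0105,0.0133,-0.0256],
  [-0.00941,-0.02372,0.00324,0.0105,0.0133,-0.0256],
  [-0.00941,-0.02372,0.00324,0.0105,0.0133,-0.0256],
  [-0.00941,-0.02372,0.00324,0.0105,0.0133,-0.0256],
  [-0.00941,-0.02372,0.00324,0.0105,0.0133,-0.0256],
  [-0.00941,-0.02372,0.00324,0.0105,0.0133,-0.0256],
  [-0.00941,-0.02372,0.00324,0.0105,0.0133,-0.0256],
  [-0.00941,-0.02372,0.00324,0.0105,0.0133,-0.0256],
  [-0.00941,-0.02372,0.00324,0.0105,0.0133,-0.0256],
  [-0.00941,-0.02372,0.00324,0.0105,0.0133,-0.0256],
  [-0.00941,-0.02372,0.00324,0.0105,0.0133,-0.0256],
  [-0.00941,-0.02372,0.00324,0.0105,0.0133,-0.0256],
  [-0.00941,-0.02372,0.00324,0.0105,0.0133,-0.0256],
])

```text
clock: 3.68
eef_pos: [569.9, 137.4, 215.7]
tcp_rot: [-3.141, -0.524, -0.197]
contact_force: [1.2, -0.0, 0.2]
opening: 1.003
```

```bash
python3 - <<'E'
from rig import r
from h import *
f=r.grab_frame("wrist");cv2.imwrite("pics/w1.png",f["image"])
s=r.sense();print(s["clock"],s["eef_pos"],s["tcp_rot"],s["contact_force"],s["qpos"])
n=np.array([-.490,.099,.866]);rim=np.array([604.8,129,154.3])
print("rim ctr pred",proj(f,rim).round(1))
a=np.array([.849,-.171,.5]);b=np.array([.198,.98,0])
print([proj(f,rim+29*v).round(1).tolist() for v in(a,-a,b,-b)])
E
```

```text
3.7333 [569.3719364  140.10006244 214.18416573] [-3.14058217 -0.52401506 -0.19459144] [-0.29702038  0.91298672 -1.19047295] [ 0.40362749  0.13891716  2.08191578 -0.56965267  0.54793028  1.03325816]
rim ctr pred [320.5 215.3]
[[361.5, 215.4], [279.6, 215.3], [320.5, 175.3], [320.5, 252.4]]
```

View pics/w1.png

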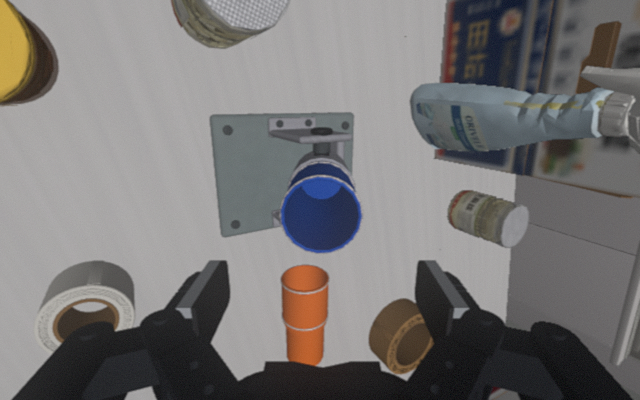

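The wrist view shows the blue rim at 281–361 px by 175–251 px, centred near (321,214). The prediction was (320.5,215), so the estimate holds. I'll let the arm settle before the straight approach.

Request:
arm_command([
  [0,0,0,0,0,0],
  [0,0,0,0,0,0],
  [0,0,0,0,0,0],
])

```text
clock: 3.98
eef_pos: [570.1, 135.5, 216.1]
tcp_rot: [3.141, -0.523, -0.199]
contact_force: [-0.2, -0.7, -0.0]
opening: 1.002
```

```bash
python3 - <<'E'
from rig import r
from h import *
f=r.grab_frame("wrist")
hsv=cv2.cvtColor(f["image"],cv2.COLOR_BGR2HSV)
m=cv2.inRange(hsv,(108,130,40),(125,255,255));m[:,:260]=0;m[:,400:]=0
c=max(cv2.findContours(m,0,1)[0],key=cv2.contourArea);print(cv2.boundingRect(c))
s=r.sense();print(s["clock"],s["eef_pos"],s["tcp_rot"],s["contact_force"])
n=np.array([-.490,.099,.866]);rim=np.array([604.8,129,154.3])
print("rim ctr pred",proj(f,rim).round(1))
a=np.array([.849,-.171,.5]);b=np.array([.198,.98,0])
print([proj(f,rim+29*v).round(1).tolist() for v in(a,-a,b,-b)])
plan(s["eef_pos"],s["tcp_rot"],rim-46*n,[np.pi,-.5236,-.199],18)
E
```

```text
(280, 175, 80, 75)
4.0333 [570.22740943 135.29704199 216.20512595] [-3.14153021 -0.52365081 -0.19960895] [ 0.70401128 -0.03358983  0.77103487]
rim ctr pred [319.7 212.8]
[[360.7, 212.8], [278.7, 212.8], [319.6, 172.6], [319.8, 250.0]]
18 x [-3e-05, -4e-05, 0.00651, 0.0, -0.0, -0.0] end [627.3 124.5 114.5] [-3.1415 -0.5237 -0.1996] mid [599. 130. 165.]
```

Request:
arm_command([
  [0,0,0.0065,0,0,0],
  [0,0,0.0065,0,0,0],
  [0,0,0.0065,0,0,0],
  [0,0,0.0065,0,0,0],
  [0,0,0.0065,0,0,0],
  [0,0,0.0065,0,0,0],
  [0,0,0.0065,0,0,0],
  [0,0,0.0065,0,0,0],
  [0,0,0.0065,0,0,0],
  [0,0,0.0065,0,0,0],
  [0,0,0.0065,0,0,0],
  [0,0,0.0065,0,0,0],
  [0,0,0.0065,0,0,0],
  [0,0,0.0065,0,0,0],
  [0,0,0.0065,0,0,0],
  [0,0,0.0065,0,0,0],
  [0,0,0.0065,0,0,0],
  [0,0,0.0065,0,0,0],
])

```text
clock: 5.53
eef_pos: [627.6, 124.5, 113.9]
tcp_rot: [3.141, -0.523, -0.198]
contact_force: [-0.5, 0.5, -0.6]
opening: 1.0
```

```bash
python3 - <<'E'
from rig import r
from h import *
f=r.grab_frame("wrist");cv2.imwrite("pics/w2.png",f["image"])
g=r.grab_frame("scene");cv2.imwrite("pics/s2.png",cv2.resize(g["image"][150:290,190:390],None,fx=4,fy=4,interpolation=2))
s=r.sense();print(s["clock"],s["eef_pos"],s["tcp_rot"],s["contact_force"])
E
```

```text
5.6333 [627.31110549 124.23411507 113.34049306] [ 3.14070117 -0.52231593 -0.19811257] [-0.29288898 -0.31843614  0.024276  ]
```

View pics/w2.png

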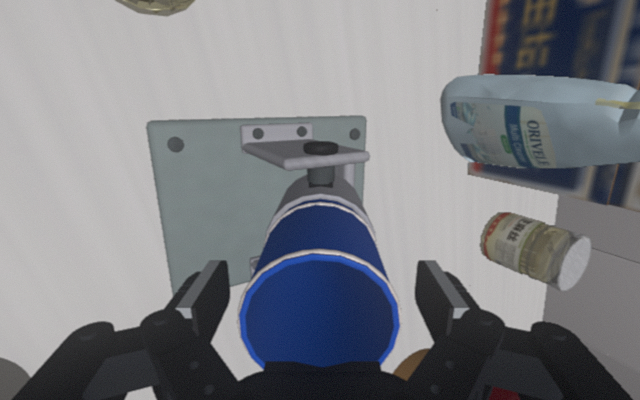

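View pics/s2.png

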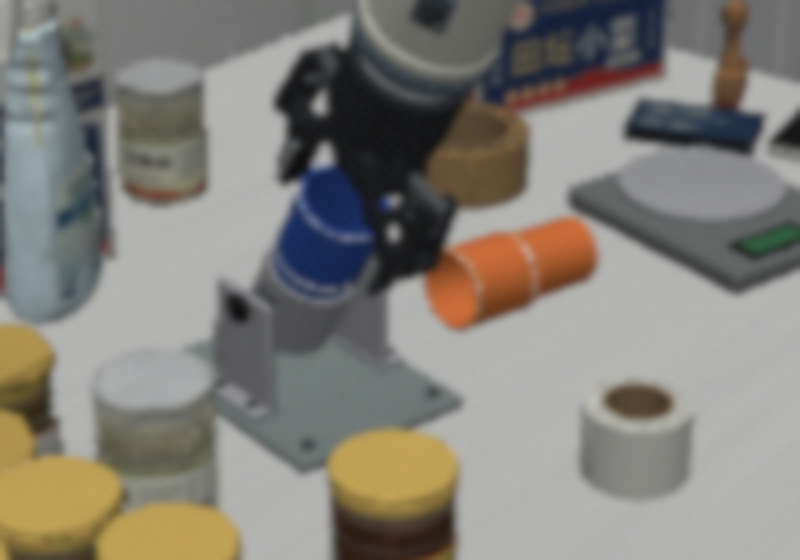

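The open fingers straddle the blue cup. The rim spans 243–399 px, centred near 321, midway between the pads at 228 and 417. I'll close now.

Request:
arm_command([
  [0,0,0,0,0,0],
  [0,0,0,0,0,0],
  [0,0,0,0,0,0],
  [0,0,0,0,0,0],
  [0,0,0,0,0,0],
  [0,0,0,0,0,0],
  [0,0,0,0,0,0],
  [0,0,0,0,0,0],
  [0,0,0,0,0,0],
  [0,0,0,0,0,0],
], fingers=0.04, squeeze=70)

```text
clock: 6.47
eef_pos: [627.1, 124.6, 114.8]
tcp_rot: [3.141, -0.524, -0.198]
contact_force: [-5.0, 1.8, 5.6]
opening: 0.651
```

Request:
arm_command([
  [0,0,-0.002,0,0,0],
  [0,0,-0.002,0,0,0],
  [0,0,-0.002,0,0,0],
  [0,0,-0.002,0,0,0],
  [0,0,-0.002,0,0,0],
  [0,0,-0.002,0,0,0],
  [0,0,-0.002,0,0,0],
  [0,0,-0.002,0,0,0],
])

```text
clock: 7.13
eef_pos: [619.2, 126.1, 128.3]
tcp_rot: [3.141, -0.523, -0.198]
contact_force: [4.2, -0.5, -9.0]
opening: 0.651
```

```bash
python3 - <<'E'
from rig import r
from h import *
g=r.grab_frame("scene");cv2.imwrite("pics/s3.png",cv2.resize(g["image"][150:290,190:390],None,fx=4,fy=4,interpolation=2))
s=r.sense();print(s["clock"],s["eef_pos"],s["tcp_rot"],s["contact_force"],s["opening"])
E
```

```text
7.1833 [619.13328187 126.08400935 128.70488999] [ 3.14140151 -0.52333272 -0.19840951] [-2.7089074   1.32749192 -0.85783922] 0.6533669917627073
```

View pics/s3.png

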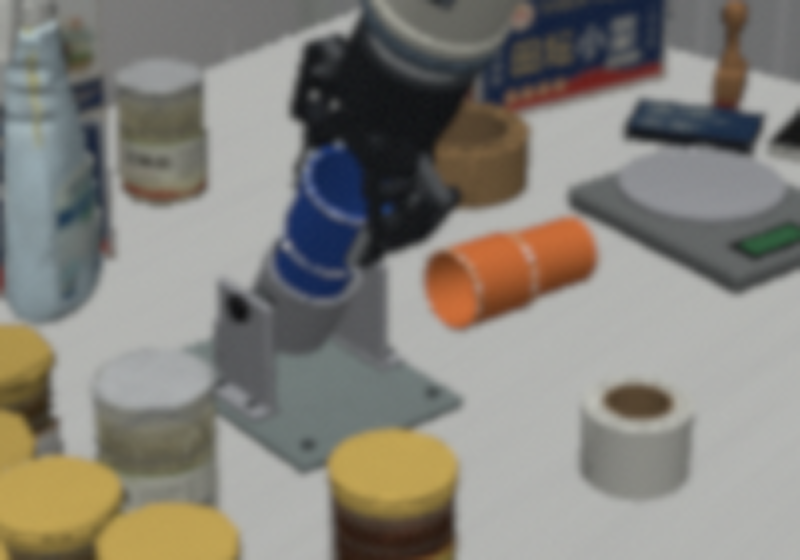

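After 16 mm of travel the cup's bands have moved up with the gripper. The lower band went from about (312,285) to (315,262) in the crop, and the steel mouth at (315,292) stayed put. Nothing is slipping, so I'll keep pulling.

Request:
arm_command([
  [0,0,-0.003,0,0,0],
  [0,0,-0.003,0,0,0],
  [0,0,-0.003,0,0,0],
  [0,0,-0.003,0,0,0],
  [0,0,-0.003,0,0,0],
  [0,0,-0.003,0,0,0],
  [0,0,-0.003,0,0,0],
  [0,0,-0.003,0,0,0],
  [0,0,-0.003,0,0,0],
  [0,0,-0.003,0,0,0],
])

```text
clock: 8.02
eef_pos: [604.9, 129.2, 155.2]
tcp_rot: [-3.141, -0.524, -0.198]
contact_force: [0.6, -0.5, -0.7]
opening: 0.654
```

```bash
python3 - <<'E'
from rig import r
from h import *
g=r.grab_frame("scene");cv2.imwrite("pics/s4.png",cv2.resize(g["image"][130:290,190:390],None,fx=3.7,fy=3.7,interpolation=2))
s=r.sense();print(s["clock"],s["eef_pos"],s["tcp_rot"],s["contact_force"],s["opening"])
E
```

```text
8.0667 [604.85856362 129.29255418 155.5228411 ] [-3.1410154  -0.52453648 -0.19848005] [-1.11331852  0.20112013 -1.37486742] 0.6530330829045373
```

View pics/s4.png

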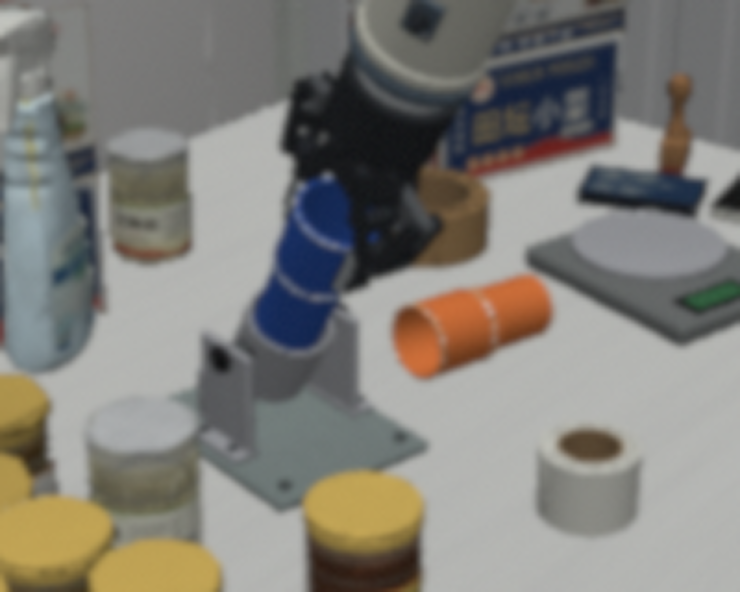

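The cup is 46 mm out and still moving with the fingers; the lower half now shows above the mouth at (290,340). Next I'll go straight on past 60 mm beyond the mouth.

Request:
arm_command([
  [0,0,-0.004,0,0,0],
  [0,0,-0.004,0,0,0],
  [0,0,-0.004,0,0,0],
  [0,0,-0.004,0,0,0],
  [0,0,-0.005,0,0,0],
  [0,0,-0.005,0,0,0],
  [0,0,-0.005,0,0,0],
  [0,0,-0.005,0,0,0],
  [0,0,-0.005,0,0,0],
  [0,0,-0.005,0,0,0],
  [0,0,-0.005,0,0,0],
  [0,0,-0.005,0,0,0],
  [0,0,-0.005,0,0,0],
  [0,0,-0.005,0,0,0],
  [0,0,-0.005,0,0,0],
  [0,0,-0.005,0,0,0],
  [0,0,-0.005,0,0,0],
])

```text
clock: 9.48
eef_pos: [564.8, 137.1, 224.9]
tcp_rot: [3.141, -0.523, -0.198]
contact_force: [0.5, 0.1, -2.1]
opening: 0.652
```

```bash
python3 - <<'E'
from rig import r
from h import *
g=r.grab_frame("scene");cv2.imwrite("pics/s5.png",cv2.resize(g["image"][100:290,190:390],None,fx=3,fy=3,interpolation=2))
s=r.sense();print(s["clock"],s["eef_pos"],s["tcp_rot"],s["contact_force"],s["opening"],s["qpos"])
p,q=s["eef_pos"],s["tcp_rot"]
# TCP above foot: foot is 120-46 below TCP
pan=np.array([583.5,-267,34])
m=plan(p,q,[585,-130,270],[np.pi,-.12,-.3],20)
m=plan(*m,pan+[0,0,74+45],[np.pi,0,-.43],14)
E
```

```text
9.5333 [564.88534994 137.22373508 225.6726174 ] [-3.14115335 -0.52412285 -0.1985049 ] [-0.272689    0.23321106 -0.83016141] 0.6494596811283281 [ 0.40328247  0.11423141  2.07985592 -0.54950668  0.5725523   1.01173843]
20 x [0.00478, 0.0127, -0.00076, -0.0016, -0.0202, 0.0049] end [ 585.1 -130.   270. ] [-3.1406 -0.1197 -0.3008] mid [576.   4. 252.]
14 x [0.00281, 0.00923, 0.00854, -0.0006, -0.0085, 0.0092] end [ 583.5 -267.   153. ] [-3.1412e+00 -4.0000e-04 -4.2970e-01] mid [ 588. -199.  212.]
```

View pics/s5.png

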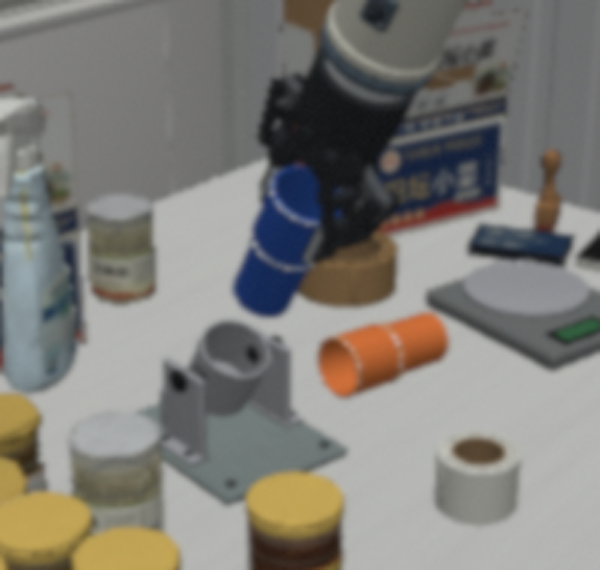

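The cup is completely clear of the empty steel cup at (235,355) and still aligned with the gripper, foot near (262,300). I'll carry it to the scale.

Request:
arm_command([
  [0.00478,0.0127,-0.00076,-0.0016,-0.0202,0.0049],
  [0.00478,0.0127,-0.00076,-0.0016,-0.0202,0.0049],
  [0.00478,0.0127,-0.00076,-0.0016,-0.0202,0.0049],
  [0.00478,0.0127,-0.00076,-0.0016,-0.0202,0.0049],
  [0.00478,0.0127,-0.00076,-0.0016,-0.0202,0.0049],
  [0.00478,0.0127,-0.00076,-0.0016,-0.0202,0.0049],
  [0.00478,0.0127,-0.00076,-0.0016,-0.0202,0.0049],
  [0.00478,0.0127,-0.00076,-0.0016,-0.0202,0.0049],
  [0.00478,0.0127,-0.00076,-0.0016,-0.0202,0.0049],
  [0.00478,0.0127,-0.00076,-0.0016,-0.0202,0.0049],
  [0.00478,0.0127,-0.00076,-0.0016,-0.0202,0.0049],
  [0.00478,0.0127,-0.00076,-0.0016,-0.0202,0.0049],
  [0.00478,0.0127,-0.00076,-0.0016,-0.0202,0.0049],
  [0.00478,0.0127,-0.00076,-0.0016,-0.0202,0.0049],
  [0.00478,0.0127,-0.00076,-0.0016,-0.0202,0.0049],
  [0.00478,0.0127,-0.00076,-0.0016,-0.0202,0.0049],
  [0.00478,0.0127,-0.00076,-0.0016,-0.0202,0.0049],
  [0.00478,0.0127,-0.00076,-0.0016,-0.0202,0.0049],
  [0.00478,0.0127,-0.00076,-0.0016,-0.0202,0.0049],
  [0.00478,0.0127,-0.00076,-0.0016,-0.0202,0.0049],
])

```text
clock: 11.2
eef_pos: [585.2, -130.9, 268.8]
tcp_rot: [-3.141, -0.118, -0.301]
contact_force: [-0.9, 0.0, -1.2]
opening: 0.654
```

Request:
arm_command([
  [0.00281,0.00923,0.00854,-0.0006,-0.0085,0.0092],
  [0.00281,0.00923,0.00854,-0.0006,-0.0085,0.0092],
  [0.00281,0.00923,0.00854,-0.0006,-0.0085,0.0092],
  [0.00281,0.00923,0.00854,-0.0006,-0.0085,0.0092],
  [0.00281,0.00923,0.00854,-0.0006,-0.0085,0.0092],
  [0.00281,0.00923,0.00854,-0.0006,-0.0085,0.0092],
  [0.00281,0.00923,0.00854,-0.0006,-0.0085,0.0092],
  [0.00281,0.00923,0.00854,-0.0006,-0.0085,0.0092],
  [0.00281,0.00923,0.00854,-0.0006,-0.0085,0.0092],
  [0.00281,0.00923,0.00854,-0.0006,-0.0085,0.0092],
  [0.00281,0.00923,0.00854,-0.0006,-0.0085,0.0092],
  [0.00281,0.00923,0.00854,-0.0006,-0.0085,0.0092],
  [0.00281,0.00923,0.00854,-0.0006,-0.0085,0.0092],
  [0.00281,0.00923,0.00854,-0.0006,-0.0085,0.0092],
  [0,0,0,0,0,0],
  [0,0,0,0,0,0],
])

```text
clock: 12.53
eef_pos: [583.1, -267.7, 151.0]
tcp_rot: [3.141, 0.002, -0.431]
contact_force: [0.3, 0.3, -1.8]
opening: 0.649
```

```bash
python3 - <<'E'
from rig import r
from h import *
g=r.grab_frame("scene");cv2.imwrite("pics/s6.png",cv2.resize(g["image"][90:230,310:430],None,fx=4,fy=4,interpolation=2))
s=r.sense();print(s["clock"],s["eef_pos"],s["tcp_rot"],s["contact_force"],s["opening"],s["qpos"])
p=s["eef_pos"]
print("pred foot",((proj(g,p-[0,0,74])-[310,90])*4).round(), "band 62 up",((proj(g,p-[0,0,12])-[310,90])*4).round())
E
```

```text
12.5833 [ 583.47366193 -267.30601328  151.62765227] [ 3.14148787e+00  5.61955905e-04 -4.30158747e-01] [-0.52615201  0.20500119 -0.69103756] 0.6493654401117189 [-4.31873883e-01  4.59053319e-01  1.66359013e+00 -1.24138831e-04
  1.01951098e+00 -1.65011400e-03]
pred foot [227. 367.] band 62 up [233. 291.]
```

View pics/s6.png

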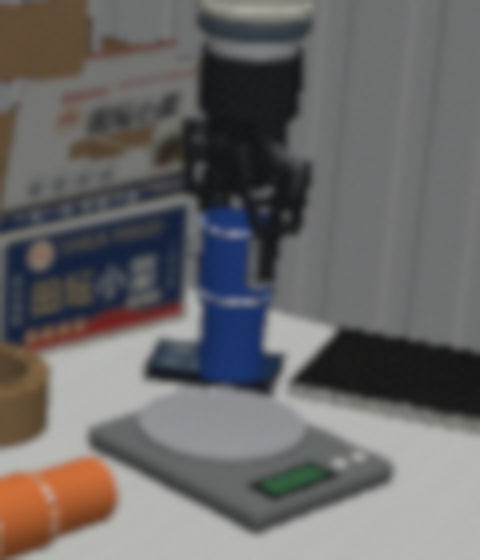

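The cup hangs upright above the pan, foot near (230,370) against a prediction of (227,367). That leaves roughly 43 mm of gap. I'll go down 36 mm, then creep.

Request:
arm_command([
  [0,0,0.004,0,0,0],
  [0,0,0.004,0,0,0],
  [0,0,0.004,0,0,0],
  [0,0,0.004,0,0,0],
  [0,0,0.004,0,0,0],
  [0,0,0.004,0,0,0],
  [0,0,0.004,0,0,0],
  [0,0,0.003,0,0,0],
  [0,0,0.003,0,0,0],
  [0,0,0.002,0,0,0],
  [0,0,0,0,0,0],
  [0,0,0,0,0,0],
])

```text
clock: 13.58
eef_pos: [583.5, -267.3, 115.7]
tcp_rot: [3.141, 0.0, -0.43]
contact_force: [0.2, -0.8, -1.7]
opening: 0.656
```

Request:
arm_command([
  [0,0,0.001,0,0,0],
  [0,0,0.001,0,0,0],
  [0,0,0.001,0,0,0],
  [0,0,0.001,0,0,0],
  [0,0,0,0,0,0],
])

```text
clock: 14.0
eef_pos: [583.4, -267.2, 111.6]
tcp_rot: [3.141, 0.0, -0.43]
contact_force: [1.1, 0.0, -1.6]
opening: 0.648
```

```bash
python3 - <<'E'
from rig import r
from h import *
g=r.grab_frame("scene");cv2.imwrite("pics/s7.png",cv2.resize(g["image"][110:230,310:430],None,fx=5,fy=5,interpolation=2))
s=r.sense();print(s["clock"],s["eef_pos"],s["tcp_rot"],s["contact_force"],s["opening"])
E
```

```text
14.05 [ 583.41143102 -267.2303388   111.64485146] [ 3.14127970e+00  4.47351697e-04 -4.29775302e-01] [-0.33561335 -0.88389356 -1.87515547] 0.6530641612948931
```

View pics/s7.png

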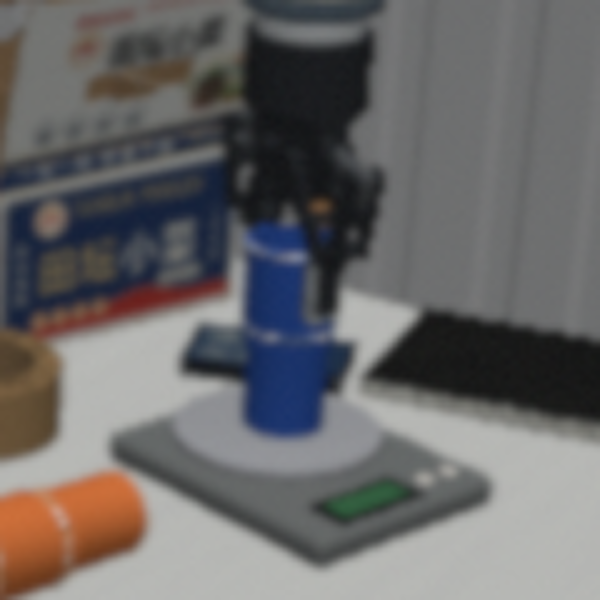

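Request:
arm_command([
  [0,0,0.0005,0,0,0],
  [0,0,0.0005,0,0,0],
  [0,0,0.0005,0,0,0],
  [0,0,0,0,0,0],
])

```text
clock: 14.38
eef_pos: [583.5, -267.2, 110.2]
tcp_rot: [3.141, 0.0, -0.43]
contact_force: [-1.0, 0.4, -2.0]
opening: 0.653
```

Request:
arm_command([
  [0,0,0.0005,0,0,0],
  [0,0,0.0005,0,0,0],
  [0,0,0,0,0,0],
])

```text
clock: 14.63
eef_pos: [583.5, -267.3, 109.2]
tcp_rot: [3.141, 0.0, -0.43]
contact_force: [-0.0, -0.2, -0.6]
opening: 0.654
```

Request:
arm_command([
  [0,0,0.0005,0,0,0],
  [0,0,0.0005,0,0,0],
  [0,0,0,0,0,0],
])

```text
clock: 14.88
eef_pos: [583.5, -267.3, 108.4]
tcp_rot: [3.141, 0.0, -0.43]
contact_force: [0.3, 0.2, -1.0]
opening: 0.654
```

Request:
arm_command([
  [0,0,0.0005,0,0,0],
  [0,0,0.0005,0,0,0],
  [0,0,0,0,0,0],
])

```text
clock: 15.13
eef_pos: [583.6, -267.3, 108.3]
tcp_rot: [3.141, -0.0, -0.43]
contact_force: [-2.9, 1.5, 8.5]
opening: 0.653
```

The force jumped to +8.5 N and z stopped, so the foot is on the pan. I'll ease the grip, then open.

Request:
arm_command([
  [0,0,-0.0003,0,0,0],
  [0,0,0,0,0,0],
  [0,0,0,0,0,0],
], squeeze=20)

```text
clock: 15.38
eef_pos: [583.6, -267.3, 108.3]
tcp_rot: [3.141, -0.0, -0.43]
contact_force: [-2.5, 1.2, 6.5]
opening: 0.652
```

Request:
arm_command([
  [0,0,0,0,0,0],
  [0,0,0,0,0,0],
  [0,0,0,0,0,0],
  [0,0,0,0,0,0],
  [0,0,0,0,0,0],
  [0,0,0,0,0,0],
  [0,0,0,0,0,0],
  [0,0,0,0,0,0],
], fingers=0.0854)

```text
clock: 16.05
eef_pos: [583.5, -267.3, 107.5]
tcp_rot: [3.141, 0.0, -0.43]
contact_force: [0.1, -0.8, 0.4]
opening: 1.001
```

```bash
python3 - <<'E'
from rig import r
from h import *
g=r.grab_frame("scene");f=r.grab_frame("wrist")
a=cv2.resize(g["image"][110:230,310:430],None,fx=3.3,fy=3.3,interpolation=2)
b=cv2.resize(f["image"],(400,396)) 
cv2.imwrite("pics/s8.png",np.hstack([a,b]))
s=r.sense();print(s["clock"],s["eef_pos"],s["contact_force"],s["opening"])
E
```

```text
16.15 [ 583.48182881 -267.26104717  107.50629558] [ 0.79332035  0.58149341 -1.28024127] 1.0006827089088093
```

View pics/s8.png

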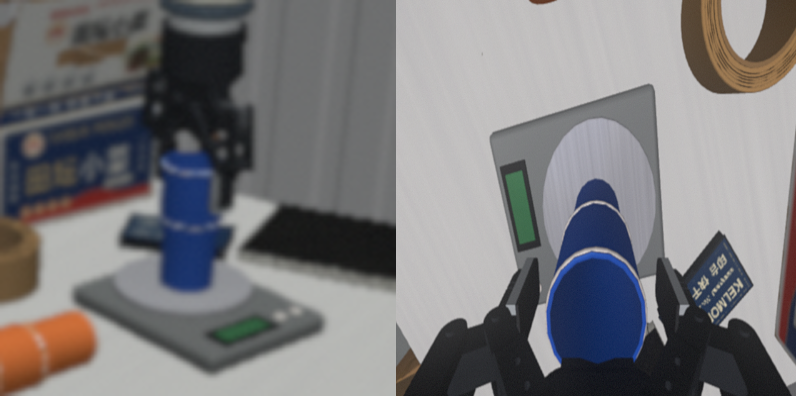

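The fingers are open and clear on both sides (pads at 520 and 675 px, cup rim 548–646 px), and the cup stands on the pan. I'll retreat straight up.

Request:
arm_command([
  [0,0,-0.004,0,0,0],
  [0,0,-0.006,0,0,0],
  [0,0,-0.008,0,0,0],
  [0,0,-0.01,0,0,0],
  [0,0,-0.01,0,0,0],
  [0,0,-0.01,0,0,0],
  [0,0,-0.01,0,0,0],
  [0,0,-0.01,0,0,0],
  [0,0,-0.01,0,0,0],
  [0,0,-0.01,0,0,0],
  [0,0,-0.01,0,0,0],
  [0,0,-0.01,0,0,0],
  [0,0,-0.01,0,0,0],
  [0,0,-0.005,0,0,0],
  [0,0,0,0,0,0],
  [0,0,0,0,0,0],
  [0,0,0,0,0,0],
])

```text
clock: 17.57
eef_pos: [583.2, -267.1, 230.0]
tcp_rot: [3.141, 0.001, -0.43]
contact_force: [1.1, 0.6, -1.1]
opening: 0.998
```

```bash
python3 - <<'E'
from rig import r
from h import *
t=r.grab_frame("top");g=r.grab_frame("scene");f=r.grab_frame("wrist")
a=cv2.resize(g["image"][110:230,310:430],None,fx=3.3,fy=3.3,interpolation=2)
b=cv2.resize(f["image"],(400,396)) 
cv2.imwrite("pics/s9.png",np.hstack([a,b])); cv2.imwrite("pics/t9.png",t["image"])
s=r.sense();print(s["clock"],s["eef_pos"],s["contact_force"],s["opening"])
hsv=cv2.cvtColor(g["image"],cv2.COLOR_BGR2HSV);m=cv2.inRange(hsv,(108,150,40),(125,255,255));m[:, :350]=0;m[:,385:]=0;m[:150]=0
ys,xs=np.nonzero(m);print(xs.min(),xs.max(),ys.min(),ys.max())
P=np.array([584,-267,34]);print(proj(g,P),proj(g,P+[0,0,120]))
E
```

```text
17.7167 [ 583.2066761  -267.08531655  229.85227705] [-0.45562263 -0.24246227  0.06808113] 1.0012414056202183
350 376 150 196
[365.63351904 194.75870172] [368.28138968 158.11727687]
```

View pics/s9.png

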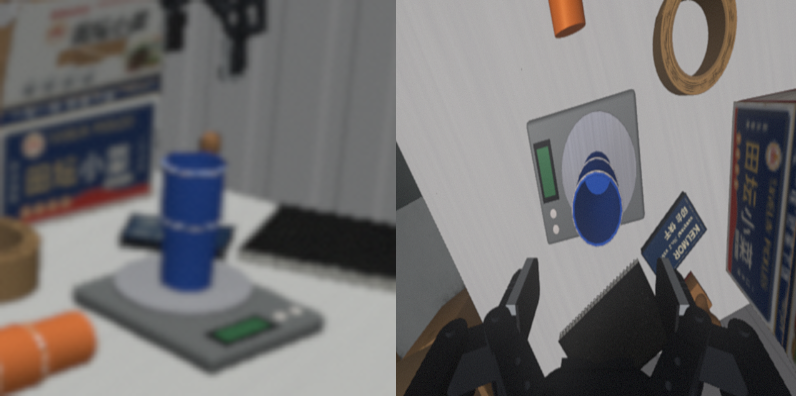

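View pics/t9.png

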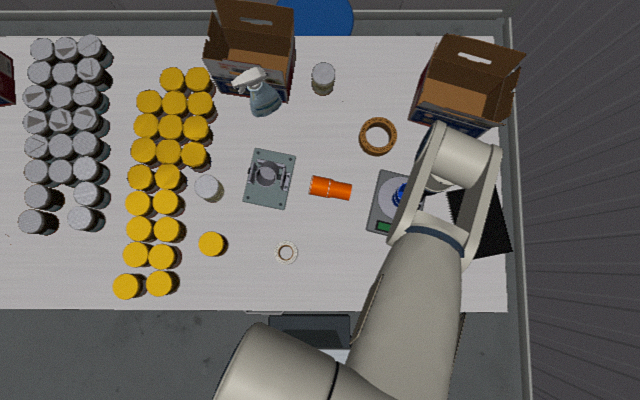

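The cup stands upright near the pan's middle, with its foot centre near scene pixel (367,195) against a predicted (366,195). The gripper is clear above it, and the bystanders are at their starting pixels in the top view.

```bash
python3 -c "
from rig import r
print(r.sign_off())"
```

```text
the job is handed in; nothing more can be done
None
```

The blue cup is out of the steel cup and standing on the scale's pan. I handed the job in at about 17.7 s; the hand-in gives no verdict.

- **Pull:** I gripped the cup about 27 mm below its rim and drew it about 127 mm straight along the nest's axis. It did not slip. The highest reading was about 10 N, taken only at the end of each move.
- **Placing:** I carried it over upright and lowered it in 0.5 mm steps until the force rose to about 8.5 N. Then I eased the grip, opened the fingers and backed straight up.
- **Last checks:** The cup stands upright, its foot about 1 px from the predicted pan centre. My two views of the pan centre differed by about 1 px (roughly 3 mm), well inside the 35 mm allowed. The gripper was clear, with no force on it beyond noise, and the jars and rolls looked unmoved in the top view. In that last top view the arm hides most of the cup, so the upright check rests on the scene and wrist views. No check failed.

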